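# Seal a deep-well plate in the cap-mat press

## Task

Seal the deep-well plate in the press: push its carrier all the way in under the platen, pull the red lever down until the blue cap mat is pressed fully home, and keep it pressed firmly, but not hard enough to crack the plate, for at least a full second. Then ease the lever slowly all the way back up, never letting it spring up by itself, and draw the carrier fully out again with the sealed plate lying flat in its nest. Leave everything else on the bench where it stands.

Things in the scene. Friction and masses are not known exactly. Their poses are not given: they have to be found in the camera images.
- press: white bench-top cap-mat press, C-frame with a steel column at the back, 250 mm deep, 190 wide, 340 high, fixed, placed and turned differently each time. Origin on the bench under the platen's axis; x points from the open front (robot's side) to the column, y left, z up. The head overhangs from x = -50 mm backwards, y = -50 to 50 mm, 150 to 250 mm above the bench.
- carrier (a joint): travel of the flat aluminium carrier (104 x 146 mm) on its rails along the press's x: 0 = fully out towards the robot, 0.110 m = fully in against its stop, plate under the platen. It drags with 2 to 3 N and stays where it is left.
- carrier_pull (a point): middle of the carrier's black pull bar: 12 mm thick, 100 mm long, along the press's y, its centre 56 mm above the bench, 80 mm before the carrier's front edge. Behind it is an open gap 70 mm deep (x) and 80 mm wide (y) between two thin side stays, so a finger can go down behind it or the bar be pinched from above. At x = -242 mm in the press's frame when out, -132 mm when in.
- lever (a joint): angle of the lever: 0 = up on its top stop (35 degrees above the horizontal, pointing to the robot), grows as it is pulled down, at most 1.2 rad. A spring drives it up: 4 to 7 N downwards at the grip hold it (rubbing under the finger included); let go, it flies up. Each rad lowers the platen 30 mm, so force at the grip beyond the spring's share is multiplied by 6.3 at the platen.
- lever_grip (a point): middle of the red round grip at the lever's free end: 25 mm thick, 100 mm long, along the press's y, beside the head (172 mm to the right of the platen's axis). It moves on a circle of 190 mm radius about the lever's hinge axis, which runs along the press's y at x = 30 mm in the press's frame, 200 mm above the head's origin. Free to be pressed down from above along its whole length.
- head: head of the press (white block on the column) with the ram, the lever and the platen: a flat aluminium plate with black rubber pad, 92 x 134 mm, on stiff springs (40 N per mm). Origin under the platen's axis, 0 to 12 mm above the bench as the head is clamped. With the lever up the pad's underside is 100 to 108 mm above this origin: setting nuts, not read out, fix it differently each time.
- plate: 96-well deep-well plate, frosted plastic, 85.5 mm (x) x 127.8 mm (y) x 42 mm high, origin at the centre of its underside, lying loose in the carrier's nest (strips 6 mm high around it, 1.5 mm of play). It cracks when the press pushes with more than 130 N, that is about 25 N in all at the grip.
- cap_mat (a joint): how far the blue cap mat is pushed into the plate: 0 = 5 mm proud, 0.005 m = fully home; starts 0 to 1.5 mm in. Its plugs resist with about 40 N at the platen while they slide in (6 N at the grip on top of the spring), then it goes solid. Its top is 50 mm above the plate's underside at 0, 45 mm when home.
- nest (a point): centre of the carrier's nest floor, on which the plate's underside lies, 44 mm above the bench; moves with the carrier.
- spare_plate: bystander: another plate with its blue mat already home, 85.5 x 127.8 x 45 mm, loose, origin under its centre
- tip_box: bystander: yellow pipette-tip box, 85 x 122 x 62 mm, loose, origin under its centre
- tube_rack: bystander: magenta rack, 95 x 170 mm, with capped tubes up to 124 mm high, loose, origin under its centre
- waste_cup: bystander: grey open cup, 100 mm across, 115 mm high, loose, origin under its centre
- vortexer: bystander: white and grey vortex mixer, 160 x 130 x 101 mm, loose, heavy, origin under its centre
- glasses: bystander: orange safety glasses lying on the bench, 140 x 136 x 42 mm, loose, origin on the bench under the bridge
- marker: bystander: white marker pen with green cap lying on the bench, 140 mm long, 14 mm thick, loose, origin on the bench near its middle

How it is judged:
By the outcome, as a careful person would: the job done as asked, in the order asked, and still so for the second after the job is handed in, with the robot touching nothing.
It also fails if it takes over 72 s, if anything falls off the work surface, if the arm or the gripper's body presses on something with over 40 N, if the wrist force passes 120 N, or if a joint passes its speed limit or range.

## Robot

A 7-joint arm with a two-finger parallel gripper is mounted at the origin on the work surface. World frame = base frame: x ahead of the robot, y to its left, z up, the work surface at z = 0. Lengths are in m, angles in rad, forces in N, time in s.
With the tool pointing down it reaches from about 0.4 to 0.875 m from the base axis. Payload 4.4 kg.
Tool frame: the origin (TCP) lies at the centre of the arm's flange, where the gripper is bolted on; the fingertips stand 173 mm ahead of it and the grasp point (between the pads) lies 155 mm ahead of it; z points along the fingers, y is the line along which they close (so a half turn about z gives the same grasp; the last joint's range is limited). The gripper opens to 85 mm and grips with 20 to 120 N. Pads are 22 mm wide; open, the fingers measure 114 mm over their backs; the gripper's body (76 mm by 85 mm) begins 54 mm behind the grasp point. The pads swing forward as they close: fully open they stand 13 mm farther back than shut.
Start: joints at [-1.412, 0.628, 0.038, 1.517, -0.027, 0.996, -0.02], TCP at [0.145, 0.634, 0.405] pointing down, gripper open.
Joint ranges: [-3.06, 3.06], [-0.37, 2.12], [-1.25, 1.32], [0.18, 2.47], [-1.1, 4.24], [0.23, 1.98], [-2.94, 2.94]. Speed limits (rad/s): [2.57, 2.57, 3.14, 3.14, 3.14, 3.14, 3.14].

## Interface

Orientations are given as a rotation vector (axis times angle).
In Python, from cell import * gives the robot as it stands.
- The arm moves only by the tool apply_moves, never from a script. Its argument "plan" is a list of rows, each a list of 3 entries, a list of its own where there are three numbers: the closure, from 0 (fully open) to 1 (shut), then the shift along the tool's x, y, z in cm, then the turn, a rotation vector about the tool's x, y, z in rad. A call has 1 to 20 rows; each row is the pose to reach, as a shift and turn from the pose commanded when the call began, along the tool's axes at that moment; what a row does not reach only later rows make up. A row lasts 1/10 s, in which the tool goes at most 50 mm and 8.59 degrees, less where a joint would pass 70% of its speed; a pose out of reach is approached as far as the arm can. A call with a gripper value outside its range is refused whole. The fingers move at their own pace and stop on an object; "grip_force" is the grip in N (left out, the last holds). Time passes only in rows, so rows that repeat a pose let the fingers close. It gives the time, the measured TCP pose, the force, the opening and the grip force at its end, in the units of the state.
- get_state(): the state, without advancing time (a new reading comes with each control period).
- snapshot(name): name is "scene" or "top"; returns a dict with "color" (384x512x3 uint8, blue, green, red), "fov_y" (degrees; the focal length in pixels is half the picture's height over the tangent of half this angle, whatever the lens; pixels are square), "cx", "cy" (the principal point, pixels), "extrinsics" (4x4, takes a point from camera to world coordinates). Camera axes: x right, y down, z forward; pixel columns grow to the right and rows downward; lengths in m; the calibration is good to about 2 mm. A picture is of the moment at which its call begins. There is no depth.
- sign_off(): hands the job in; it is judged then, once.
The state is a dict: "t": time; "joints": joint angles; "dq": joint speeds; "joint_torque": joint torques, N m; "ee_pos": TCP position; "eef_rot": TCP orientation; "contact_force": force on the tool from outside, world axes, zero at the start; "wrist_torque": the same for the moment, N m; "finger_gap": finger opening in m; "grip_force": force on a finger pad.
Only numpy, scipy, OpenCV 4.12 (cv2) and the standard library are available. Lean on these libraries where they do the work, as an engineer would, in place of code of your own. Each camera call takes 0.05 s, during which the arm holds its last target. There are 200 camera calls.

## Working session

There is one attempt and no reset: what is moved stays moved. The work goes in short steps, Python scripts to look and compute and a tool call to move; the robot and the scene stay as the last step left them, time stands still between calls to the robot, and variables do not carry over. Pictures are saved under pics/ and viewed, at most 10 in all, crops included, and the job is handed in when it is done.

Besides the shell and the picture viewer there is one more tool, called after ">>>" in YAML: its name, and indented under it one key for each argument. apply_moves: Moves the arm, as the interface text tells. Its arguments: {"type":"object","properties":{"plan":{"type":"array","items":{"type":"array"}},"grip_force":{"type":"number"}},"required":["plan"]}

```bash
ls; mkdir -p pics; python3 - <<'E'
from cell import *
import cv2,numpy as np
print(get_state())
for n in("scene","top"):
    s=snapshot(n);cv2.imwrite(f"pics/{n}0.png",cv2.resize(s["color"],(800,600),interpolation=cv2.INTER_CUBIC))
    print(n,s["fov_y"],s["cx"],s["cy"],np.round(s["extrinsics"],4).tolist())
E
```

```text
pics
{'t': 0.0, 'joints': array([-1.41180472,  0.62933647,  0.03842308,  1.51835774, -0.02698362,
        0.99633924, -0.01998813]), 'dq': array([-0.00092453, -0.00014049,  0.00097958,  0.0017743 , -0.00095614,
        0.00191301,  0.00063277]), 'joint_torque': array([-6.67113709e-04, -5.63398540e+01,  1.22636843e+00, -1.93438804e+01,
        1.10927687e-02,  1.08393034e-02, -4.18325342e-06]), 'ee_pos': array([0.14478128, 0.6333632 , 0.40379799]), 'eef_rot': array([-3.52280947e-01, -3.12158787e+00,  3.00643860e-03]), 'contact_force': array([-1.54468153,  0.75261234, -0.03624443]), 'wrist_torque': array([-0.0094462 , -0.00250693,  0.00084438]), 'grip_force': 0.0, 'finger_gap': 0.08551592349113857}
scene 52.4307423190546 257.7397321054386 194.80300487603668 [[-0.2757, 0.834, -0.4779, 1.2984], [0.9611, 0.2458, -0.1256, 0.2411], [0.0128, -0.4939, -0.8694, 1.5739], [0.0, 0.0, 0.0, 1.0]]
top 49.636683412697366 258.3588681406413 193.81506370241195 [[-0.0022, -0.9956, 0.0939, 0.4264], [-0.9998, 0.0039, 0.0175, 0.0291], [-0.0178, -0.0938, -0.9954, 1.5708], [0.0, 0.0, 0.0, 1.0]]
```

View pics/scene0.png

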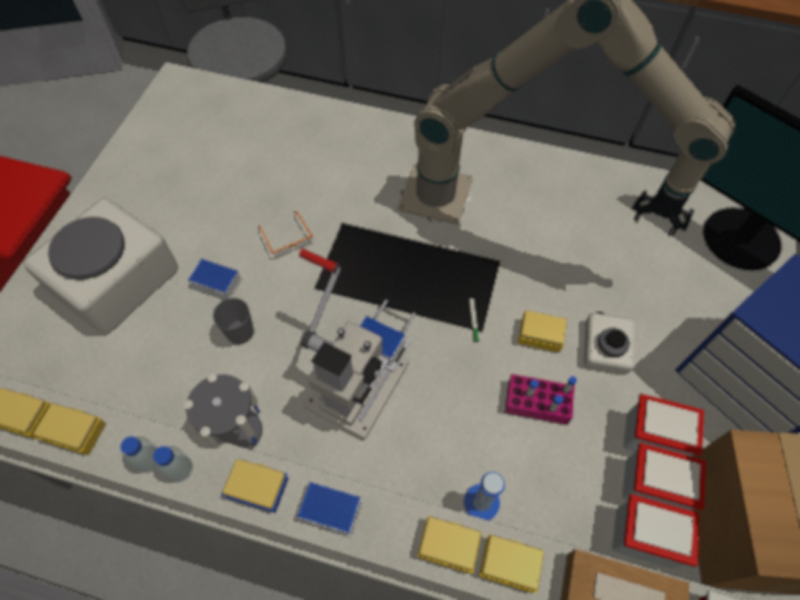

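View pics/top0.png

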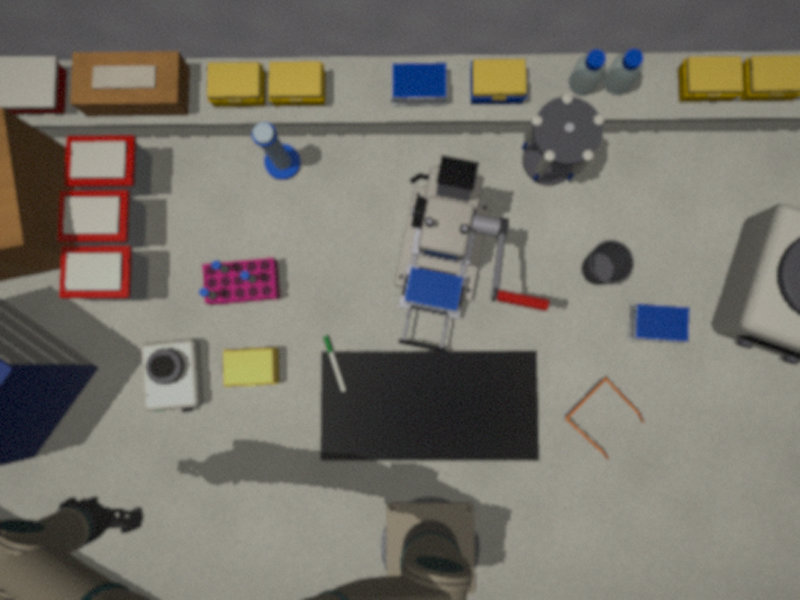

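The press is in the middle of both views: pull bar near (425,345) in the top view, red grip at (522,300), mat at (433,288). The marker, glasses and cup stand clear of it. Now enlarged crops.

```bash
cat > h.py <<'E'
from cell import *
import cv2,numpy as np
from scipy.spatial.transform import Rotation as R
def crop(n,x0,y0,w,h,k,f):
    s=snapshot(n);cv2.imwrite(f,cv2.resize(s["color"][y0:y0+h,x0:x0+w],None,fx=k,fy=k,interpolation=cv2.INTER_CUBIC));return s
def ray(s,u,v):
    f=s["color"].shape[0]/2/np.tan(np.radians(s["fov_y"])/2);E=s["extrinsics"]
    return E[:3,3],E[:3,:3]@np.array([(u-s["cx"])/f,(v-s["cy"])/f,1])
def atz(s,u,v,z):
    o,d=ray(s,u,v);return o+d*(z-o[2])/d[2]
def proj(s,p):
    f=s["color"].shape[0]/2/np.tan(np.radians(s["fov_y"])/2);E=s["extrinsics"]
    c=E[:3,:3].T@(np.asarray(p)-E[:3,3]);return np.array([s["cx"]+f*c[0]/c[2],s["cy"]+f*c[1]/c[2]])
def tri(sa,a,sb,b):
    o1,d1=ray(sa,*a);o2,d2=ray(sb,*b)
    t=np.linalg.lstsq(np.c_[d1,-d2],o2-o1,rcond=None)[0]
    p,q=o1+d1*t[0],o2+d2*t[1];return (p+q)/2,np.linalg.norm(p-q)
E
python3 - <<'E'
from h import *
crop("top",240,95,120,135,4.4,"pics/t1.png");crop("scene",170,150,110,130,4.5,"pics/s1.png")
E
```

```text
(no output)
```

View pics/t1.png

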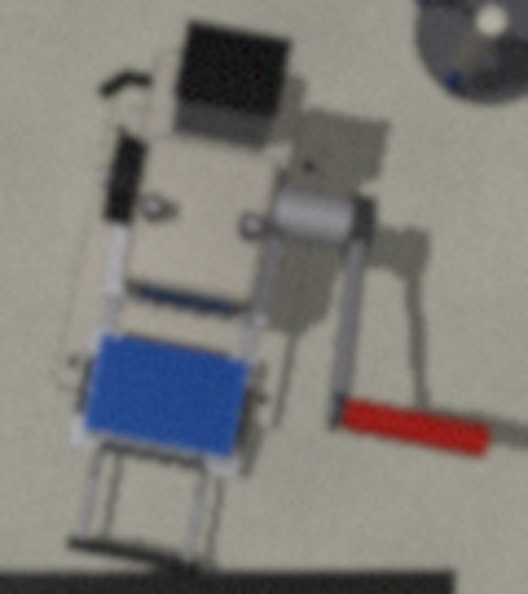

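View pics/s1.png

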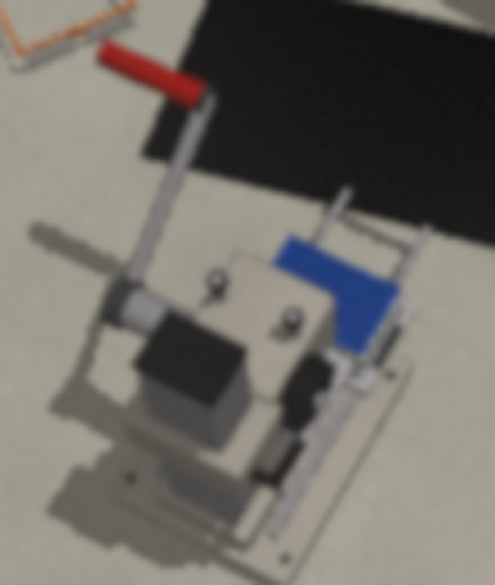

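In the top crop: mat corners (105,338),(250,360),(238,455),(85,430), bar ends (70,543),(200,567), grip axis ends (343,413),(488,441). In the scene crop: grip ends (105,52),(200,95), mat corners (290,238),(400,288). I fit the press pose to these.

```bash
cat > fit.py <<'E'
from h import *
from scipy.optimize import least_squares
T=snapshot("top");S=snapshot("scene")
tp=lambda x,y:np.array([(x+.5)/4.4-.5+240,(y+.5)/4.4-.5+95]); sp=lambda x,y:np.array([(x+.5)/4.5-.5+170,(y+.5)/4.5-.5+150])
mx=-.110;zt=.0933
gx=.03-.19*np.cos(np.radians(35));gz=.2+.19*np.sin(np.radians(35))
obs=[(T,tp(105,338),(mx+.04275,.0639,zt),0),(T,tp(250,360),(mx+.04275,-.0639,zt),0),(T,tp(238,455),(mx-.04275,-.0639,zt),0),(T,tp(85,430),(mx-.04275,.0639,zt),0),
(T,tp(70,543),(-.242,.05,.058),0),(T,tp(200,567),(-.242,-.05,.058),0),
(T,tp(343,413),(gx,-.122,gz),1),(T,tp(488,441),(gx,-.222,gz),1),
(S,sp(105,52),(gx,-.222,gz),1),(S,sp(200,95),(gx,-.122,gz),1),
(S,sp(290,238),(mx-.04275,-.0639,zt),0),(S,sp(400,288),(mx-.04275,.0639,zt),0)]
def W(q,p,h): 
    c,s=np.cos(q[2]),np.sin(q[2]);return np.array([q[0]+c*p[0]-s*p[1],q[1]+s*p[0]+c*p[1],p[2]+h*q[3]])
res=lambda q:np.concatenate([proj(c,W(q,p,h))-m for c,m,p,h in obs])
r=least_squares(res,[.65,0,0,.006],loss="soft_l1");q=r.x
if __name__=="__main__":
    print(q,np.degrees(q[2]));print(np.round(res(q).reshape(-1,2),2).tolist())
    for n,p,h in(("bar",(-.242,0,.056),0),("barL",(-.242,.05,.056),0),("grip",(gx,-.172,gz),1),("gripfree",(gx,-.222,gz),1),("hinge",(.03,-.172,.2),1)):print(n,W(q,p,h))
    print(tri(T,tp(343,413),S,sp(200,95)),tri(T,tp(488,441),S,sp(105,52)))
    for c in(T,S):
        print([proj(c,W(q,p,h)).round(1).tolist() for p,h in(((-.242,0,.056),0),((gx,-.172,gz),1))])
E
python3 fit.py
```

```text
[ 0.70734604 -0.0350832  -0.20481761  0.01414339] -11.735184604378441
[[-1.29, -2.22], [0.7, -0.21], [-1.2, 1.51], [-1.54, 0.07], [0.87, -0.0], [-1.71, 0.07], [0.49, 0.0], [0.29, 0.23], [-1.46, -0.07], [-0.35, 0.63], [-1.02, -1.42], [0.72, -0.09]]
bar [0.4704043  0.01413684 0.056     ]
barL [0.48057373 0.06309175 0.056     ]
grip [ 0.5493504  -0.17793455  0.32312291]
gripfree [ 0.53918098 -0.22688946  0.32312291]
hinge [ 0.70173614 -0.20958973  0.21414339]
(array([ 0.5590885 , -0.12712584,  0.32766787]), np.float64(0.0003805160673999506)) (array([ 0.53913277, -0.22327121,  0.32478649]), np.float64(0.004898532831037587))
[[269.9, 220.8], [334.4, 191.8]]
[[255.7, 195.6], [202.5, 166.2]]
```

```bash
sed -i 's/\.04275/.039/g; s/\.0639/.060/g; s/tp(200,567)/tp(197,567)/; s/tp(70,543)/tp(73,543)/' fit.py; cat >> h.py <<'E'
def delta(p,yaw,grasp=.155):
    "shift (cm) and turn for tool pointing down, tool y at world angle yaw, point `grasp` ahead of flange at p"
    s=get_state();A=R.from_rotvec(s["eef_rot"])
    y=np.array([np.cos(yaw),np.sin(yaw),0]);z=np.array([0,0,-1.]);B=R.from_matrix(np.c_[np.cross(y,z),y,z])
    t=np.asarray(p)-grasp*z
    print("t",s["t"],"ee",s["ee_pos"].round(4),"F",s["contact_force"].round(2),"-> shift",(100*A.inv().apply(t-s["ee_pos"])).round(2),"turn",(A.inv()*B).as_rotvec().round(3))
E
python3 fit.py; python3 - <<'E'
from h import *
from fit import W,q
delta(W(q,(-.242,0,.2),0),q[2])
E
```

```text
[ 0.70673637 -0.03441232 -0.20033159  0.01418571] -11.47815471917429
[[-0.55, -0.73], [-0.66, 0.71], [-2.06, 0.4], [-0.28, -0.46], [0.28, 0.28], [-0.91, 0.24], [0.49, 0.06], [0.31, 0.15], [-1.51, -0.03], [-0.33, 0.59], [-0.63, -0.47], [-0.42, 0.02]]
bar [0.46957621 0.0137443  0.056     ]
barL [0.47952592 0.06274433 0.056     ]
grip [ 0.54938315 -0.17797101  0.32316523]
gripfree [ 0.53943344 -0.22697104  0.32316523]
hinge [ 0.70190937 -0.20894226  0.21418571]
(array([ 0.5590885 , -0.12712584,  0.32766787]), np.float64(0.0003805160673999506)) (array([ 0.53913277, -0.22327121,  0.32478649]), np.float64(0.004898532831037587))
[[270.0, 221.0], [334.4, 191.8]]
[[255.7, 195.4], [202.5, 166.2]]
t 0.5 ee [0.1448 0.6336 0.4047] F [-0.87 -1.52 -0.21] -> shift [-45.48 -53.19   4.97] turn [-0.     0.     1.546]
```

>>> apply_moves:
  plan:
    - [0.3,[-45.5,-53.2,0],[0,0,1.546]]
    - [0.3,[-45.5,-53.2,0],[0,0,1.546]]
    - [0.3,[-45.5,-53.2,0],[0,0,1.546]]
    - [0.3,[-45.5,-53.2,0],[0,0,1.546]]
    - [0.3,[-45.5,-53.2,0],[0,0,1.546]]
    - [0.3,[-45.5,-53.2,0],[0,0,1.546]]
    - [0.3,[-45.5,-53.2,0],[0,0,1.546]]
    - [0.3,[-45.5,-53.2,0],[0,0,1.546]]
    - [0.3,[-45.5,-53.2,0],[0,0,1.546]]
    - [0.3,[-45.5,-53.2,0],[0,0,1.546]]
    - [0.3,[-45.5,-53.2,0],[0,0,1.546]]
    - [0.3,[-45.5,-53.2,0],[0,0,1.546]]
    - [0.3,[-45.5,-53.2,0],[0,0,1.546]]
    - [0.3,[-45.5,-53.2,0],[0,0,1.546]]
    - [0.3,[-45.5,-53.2,0],[0,0,1.546]]
    - [0.3,[-45.5,-53.2,0],[0,0,1.546]]
    - [0.3,[-45.5,-53.2,0],[0,0,1.546]]
    - [0.3,[-45.5,-53.2,0],[0,0,1.546]]
    - [0.3,[-45.5,-53.2,5.0],[0,0,1.546]]
    - [0.3,[-45.5,-53.2,5.0],[0,0,1.546]]

```text
t: 2.5
ee_pos: [0.4675, 0.0156, 0.3511]
eef_rot: [-2.424, -1.989, 0.012]
contact_force: [-0.6, 0.4, 0.1]
finger_gap: 0.06
grip_force: 0.0
```

```bash
python3 - <<'E'
from h import *
yaw=-.2003
delta([.4696,.0137,.058],yaw);print(get_state()["joints"].round(2),get_state()["finger_gap"])
crop("scene",170,130,150,130,4.5,"pics/s2.png")
E
```

```text
t 2.5 ee [0.4675 0.0156 0.3511] F [-0.58  0.4   0.06] -> shift [-0.11  0.37 13.8 ] turn [-0.009  0.002  0.003]
[-0.42  0.49  0.46  2.07 -0.35  0.66  0.08] 0.05996614671109475
```

View pics/s2.png

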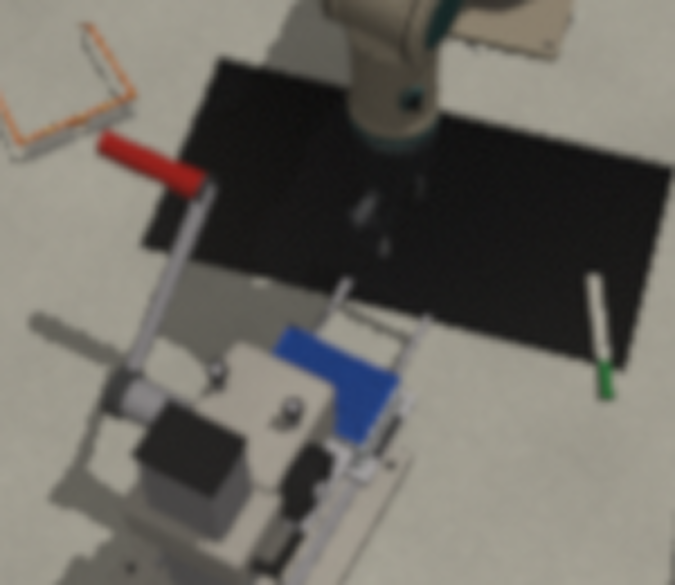

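The view shows the stays ending at (345,280) and (428,318) with the black bar between them, as the fit puts it; the gripper hovers above. The opening leaves 24 mm each side, so I go down and pinch.

>>> apply_moves:
  plan:
    - [0.3,[-0.1,0.4,4],[0,0,0]]
    - [0.3,[-0.1,0.4,8],[0,0,0]]
    - [0.3,[-0.1,0.4,10.5],[0,0,0]]
    - [0.3,[-0.1,0.4,12],[0,0,0]]
    - [0.3,[-0.1,0.4,13],[0,0,0]]
    - [0.3,[-0.1,0.4,13.8],[0,0,0]]
    - [0.3,[-0.1,0.4,13.8],[0,0,0]]
    - [1,[-0.1,0.4,13.8],[0,0,0]]
    - [1,[-0.1,0.4,13.8],[0,0,0]]
    - [1,[-0.1,0.4,13.8],[0,0,0]]
    - [1,[-0.1,0.4,13.8],[0,0,0]]
    - [1,[-0.1,0.4,13.8],[0,0,0]]
    - [1,[-0.1,0.4,13.8],[0,0,0]]
    - [1,[-0.1,0.4,13.8],[0,0,0]]
    - [1,[-0.1,0.4,13.8],[0,0,0]]
  grip_force: 25

```text
t: 4.05
ee_pos: [0.4732, 0.012, 0.2172]
eef_rot: [-2.432, -1.988, 0.0]
contact_force: [-1.6, 0.0, 6.2]
finger_gap: 0.0107
grip_force: 25.0
```

>>> apply_moves:
  plan:
    - [1,[0,0,-0.3],[0,0,0]]
    - [1,[0,0.5,-0.3],[0,0,0]]
    - [1,[0,1.2,-0.3],[0,0,0]]
    - [1,[0,2,-0.3],[0,0,0]]
    - [1,[0,3,-0.3],[0,0,0]]
    - [1,[0,4,-0.3],[0,0,0]]
    - [1,[0,5,-0.3],[0,0,0]]
    - [1,[0,6,-0.3],[0,0,0]]
    - [1,[0,7,-0.3],[0,0,0]]
    - [1,[0,8,-0.3],[0,0,0]]
    - [1,[0,9,-0.3],[0,0,0]]
    - [1,[0,9.5,-0.3],[0,0,0]]
    - [1,[0,10,-0.3],[0,0,0]]
    - [1,[0,10,-0.3],[0,0,0]]

```text
t: 5.45
ee_pos: [0.5723, -0.0086, 0.2188]
eef_rot: [2.432, 1.988, -0.001]
contact_force: [-0.2, -0.9, -27.9]
finger_gap: 0.0109
grip_force: 25.1
```

>>> apply_moves:
  plan:
    - [1,[0,0,0.15],[0,0,0]]
    - [1,[0,0,0.25],[0,0,0]]
    - [1,[0,0.3,0.25],[0,0,0]]
    - [1,[0,0.6,0.25],[0,0,0]]
    - [1,[0,0.9,0.25],[0,0,0]]
    - [1,[0,0.9,0.25],[0,0,0]]

```text
t: 6.05
ee_pos: [0.5791, -0.0102, 0.2184]
eef_rot: [-2.43, -1.986, 0.003]
contact_force: [-10.4, -0.7, 4.7]
finger_gap: 0.0106
grip_force: 28.1
```

>>> apply_moves:
  plan:
    - [1,[0,0.2,0],[0,0,0]]
    - [1,[0,0.3,0],[0,0,0]]
    - [1,[0,0.3,0],[0,0,0]]

```text
t: 6.35
ee_pos: [0.5801, -0.0105, 0.2183]
eef_rot: [-2.426, -1.983, 0.009]
contact_force: [-15.1, -0.6, 8.9]
finger_gap: 0.0109
grip_force: 28.6
```

The carrier is on its stop: 15 N, hardly moving, and 109–110 mm of travel. Release, lift away.

>>> apply_moves:
  plan:
    - [1,[0,-0.7,0],[0,0,0]]
    - [1,[0,-0.7,0],[0,0,0]]
    - [0.35,[0,-0.7,0],[0,0,0]]
    - [0.35,[0,-0.7,0],[0,0,0]]
    - [0.35,[0,-0.7,0],[0,0,0]]
    - [0.35,[0,-0.7,0],[0,0,0]]
    - [0.35,[0,-0.7,-2],[0,0,0]]
    - [0.35,[0,-0.7,-5],[0,0,0]]
    - [0.35,[0,-3,-9],[0,0,0]]
    - [0.35,[0,-7,-13],[0,0,0]]
    - [0.7,[0,-10,-18],[0,0,0]]
    - [1,[0,-10,-22],[0,0,0]]
    - [1,[0,-10,-27],[0,0,0]]
    - [1,[0,-10,-32],[0,0,0]]
    - [1,[0,-10,-34],[0,0,0]]
    - [1,[0,-10,-34],[0,0,0]]

```text
t: 7.95
ee_pos: [0.486, 0.0091, 0.561]
eef_rot: [2.429, 1.986, 0.012]
contact_force: [0.1, 0.5, -1.0]
finger_gap: 0.0001
grip_force: 0.0
```

```bash
python3 - <<'E'
from h import *
yaw=-.2003
delta([.5468,-.1907,.355],yaw,.173);s=get_state();print(s["joints"].round(2),s["finger_gap"])
crop("scene",170,130,150,130,4.5,"pics/s3.png")
E
```

```text
t 7.95 ee [0.486  0.0091 0.561 ] F [ 0.06  0.48 -0.96] -> shift [-18.38   9.9    3.32] turn [ 0.008 -0.003  0.001]
[-0.54  0.27  0.61  1.73 -0.16  1.19 -0.09] 8.710608071106564e-05
```

View pics/s3.png

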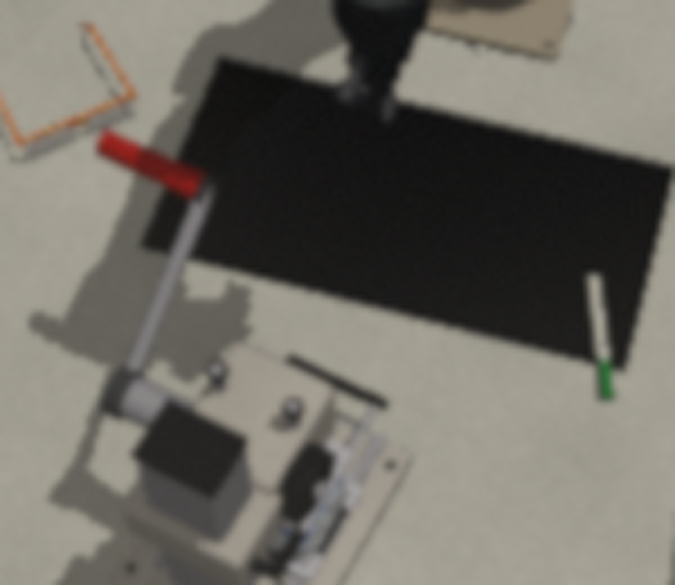

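Bar is now at (290,358)–(385,405), right at the head's front: carrier fully in, everything else unmoved. Now over the red grip.

>>> apply_moves:
  plan:
    - [1,[-18.4,9.9,0],[0,0,0]]
    - [1,[-18.4,9.9,0],[0,0,0]]
    - [1,[-18.4,9.9,0],[0,0,0]]
    - [1,[-18.4,9.9,0],[0,0,0]]
    - [1,[-18.4,9.9,0],[0,0,0]]
    - [1,[-18.4,9.9,0],[0,0,0]]
    - [1,[-18.4,9.9,2],[0,0,0]]
    - [1,[-18.4,9.9,3.3],[0,0,0]]
    - [1,[-18.4,9.9,3.3],[0,0,0]]

```text
t: 8.9
ee_pos: [0.5454, -0.1882, 0.5216]
eef_rot: [-2.426, -1.988, 0.003]
contact_force: [0.6, 0.8, 0.4]
finger_gap: -0.0001
grip_force: 0.0
```

```bash
python3 - <<'E'
from h import *
delta([.5468,-.1907,.334],-.2003,.173)
for n,c in(("scene",(170,130,80,60)),("top",(300,150,80,60))): crop(n,*c,6.6,f"pics/g{n}.png")
cv2.imwrite("pics/g4.png",np.vstack([cv2.imread("pics/gscene.png")[:300],cv2.imread("pics/gtop.png")[:300]]))
E
```

```text
t 8.9 ee [ 0.5454 -0.1882  0.5216] F [0.58 0.85 0.44] -> shift [-0.22  0.19  1.46] turn [-0.005 -0.002  0.003]
```

View pics/g4.png

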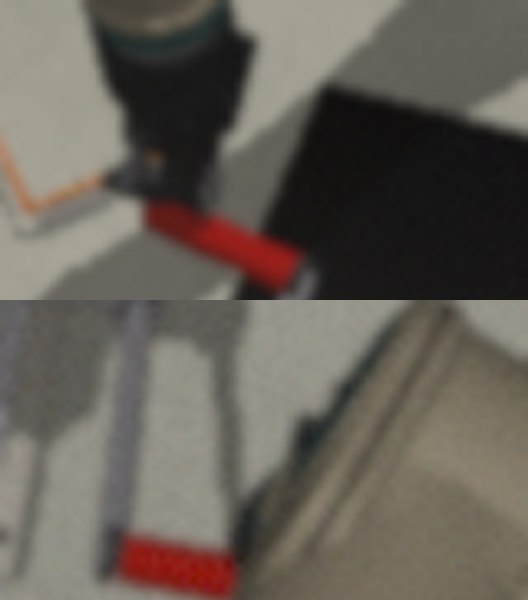

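>>> apply_moves:
  plan:
    - [1,[-0.2,0.2,0.6],[0,0,0]]
    - [1,[-0.2,0.2,1.0],[0,0,0]]
    - [1,[-0.2,0.2,1.4],[0,0,0]]
    - [1,[-0.2,0.2,1.6],[0,0,0]]
    - [1,[-0.2,0.2,1.6],[0,0,0]]

```text
t: 9.5
ee_pos: [0.5472, -0.1929, 0.5079]
eef_rot: [-2.432, -1.988, 0.001]
contact_force: [-1.1, -0.3, 0.2]
finger_gap: 0.0
grip_force: 0.0
```

```bash
python3 -c "
import numpy as np
e0=np.radians(35)
for t in np.arange(0,1.21,.1):
  e=e0-t;print(round(t,2),'y',round(-19*(np.cos(e)-np.cos(e0)),2),'z',round(19*(np.sin(e0)-np.sin(e)),2))"
```

```text
0.0 y -0.0 z 0.0
0.1 y -1.01 z 1.61
0.2 y -1.85 z 3.31
0.3 y -2.53 z 5.09
0.4 y -3.02 z 6.92
0.5 y -3.32 z 8.8
0.6 y -3.43 z 10.69
0.7 y -3.36 z 12.59
0.8 y -3.1 z 14.47
0.9 y -2.65 z 16.32
1.0 y -2.02 z 18.11
1.1 y -1.21 z 19.83
1.2 y -0.23 z 21.46
```

>>> apply_moves:
  plan:
    - [1,[0,0,0.2],[0,0,0]]
    - [1,[0,0,0.4],[0,0,0]]
    - [1,[0,0,0.4],[0,0,0]]

```text
t: 9.8
ee_pos: [0.5466, -0.193, 0.5048]
eef_rot: [-2.431, -1.987, 0.001]
contact_force: [-3.6, 1.0, 6.4]
finger_gap: -0.0002
grip_force: 3.5
```

>>> apply_moves:
  plan:
    - [1,[0,-0.1,0.8],[0,0,0]]
    - [1,[0,-0.6,1.6],[0,0,0]]
    - [1,[0,-1.0,2.4],[0,0,0]]
    - [1,[0,-1.45,3.3],[0,0,0]]
    - [1,[0,-1.8,4.2],[0,0,0]]
    - [1,[0,-2.1,5.1],[0,0,0]]
    - [1,[0,-2.1,5.1],[0,0,0]]

```text
t: 10.5
ee_pos: [0.5255, -0.1889, 0.4528]
eef_rot: [-2.431, -1.986, 0.003]
contact_force: [-5.2, 0.1, 6.5]
finger_gap: 0.0001
grip_force: 3.1
```

>>> apply_moves:
  plan:
    - [1,[0,0.2,0],[0,0,0]]
    - [1,[0,0.4,0],[0,0,0]]
    - [1,[0,0.5,0],[0,0,0]]
    - [1,[0,0.5,0],[0,0,0]]

```text
t: 10.9
ee_pos: [0.5322, -0.19, 0.4541]
eef_rot: [2.43, 1.987, 0.002]
contact_force: [-0.4, -0.3, 4.8]
finger_gap: -0.0004
grip_force: 2.2
```

>>> apply_moves:
  plan:
    - [1,[0,-0.25,0.9],[0,0,0]]
    - [1,[0,-0.5,1.8],[0,0,0]]
    - [1,[0,-0.65,2.7],[0,0,0]]
    - [1,[0,-0.8,3.7],[0,0,0]]
    - [1,[0,-0.85,4.6],[0,0,0]]
    - [1,[0,-0.9,5.6],[0,0,0]]
    - [1,[0,-0.9,5.6],[0,0,0]]

```text
t: 11.6
ee_pos: [0.5227, -0.188, 0.3964]
eef_rot: [-2.432, -1.988, 0.001]
contact_force: [-0.9, 0.0, 4.6]
finger_gap: 0.0001
grip_force: 2.3
```

>>> apply_moves:
  plan:
    - [1,[0,0,0.5],[0,0,0]]
    - [1,[0,0,1.0],[0,0,0]]
    - [1,[0,0.05,1.5],[0,0,0]]
    - [1,[0,0.1,1.9],[0,0,0]]
    - [1,[0,0.1,1.9],[0,0,0]]

```text
t: 12.1
ee_pos: [0.5237, -0.1883, 0.3782]
eef_rot: [-2.432, -1.988, 0.001]
contact_force: [-1.8, 0.3, 5.2]
finger_gap: -0.0004
grip_force: 2.3
```

>>> apply_moves:
  plan:
    - [1,[0,0.05,0.4],[0,0,0]]
    - [1,[0,0.1,0.8],[0,0,0]]
    - [1,[0,0.15,1.2],[0,0,0]]
    - [1,[0,0.15,1.2],[0,0,0]]

```text
t: 12.5
ee_pos: [0.5253, -0.1885, 0.3664]
eef_rot: [2.432, 1.988, -0.0]
contact_force: [-0.8, -0.1, 5.1]
finger_gap: -0.0
grip_force: 2.4
```

>>> apply_moves:
  plan:
    - [1,[0,0.05,0.4],[0,0,0]]
    - [1,[0,0.1,0.8],[0,0,0]]
    - [1,[0,0.2,1.2],[0,0,0]]
    - [1,[0,0.2,1.2],[0,0,0]]

```text
t: 12.9
ee_pos: [0.5272, -0.189, 0.355]
eef_rot: [-2.432, -1.988, -0.0]
contact_force: [-2.9, 1.1, 11.0]
finger_gap: -0.0001
grip_force: 4.9
```

>>> apply_moves:
  plan:
    - [1,[0,0.1,0.4],[0,0,0]]
    - [1,[0,0.15,0.8],[0,0,0]]
    - [1,[0,0.25,1.1],[0,0,0]]
    - [1,[0,0.25,1.1],[0,0,0]]

```text
t: 13.3
ee_pos: [0.5299, -0.1896, 0.3444]
eef_rot: [2.432, 1.988, 0.001]
contact_force: [-2.8, 1.1, 11.8]
finger_gap: -0.0001
grip_force: 5.3
```

>>> apply_moves:
  plan:
    - [1,[0,0.1,0.4],[0,0,0]]
    - [1,[0,0.2,0.8],[0,0,0]]
    - [1,[0,0.3,1.0],[0,0,0]]
    - [1,[0,0.3,1.0],[0,0,0]]

```text
t: 13.7
ee_pos: [0.5328, -0.1903, 0.3345]
eef_rot: [2.432, 1.988, 0.001]
contact_force: [-2.0, 1.5, 11.9]
finger_gap: 0.0
grip_force: 5.4
```

>>> apply_moves:
  plan:
    - [1,[0,0.1,0.3],[0,0,0]]
    - [1,[0,0.2,0.6],[0,0,0]]
    - [1,[0,0.25,0.8],[0,0,0]]
    - [1,[0,0.25,0.8],[0,0,0]]

```text
t: 14.1
ee_pos: [0.5352, -0.1908, 0.3268]
eef_rot: [2.432, 1.988, 0.002]
contact_force: [-3.4, 1.5, 14.7]
finger_gap: 0.0001
grip_force: 6.6
```

>>> apply_moves:
  plan:
    - [1,[0,0.05,0.2],[0,0,0]]
    - [1,[0,0.15,0.4],[0,0,0]]
    - [1,[0,0.15,0.4],[0,0,0]]
    - [1,[0,0.15,0.4],[0,0,0]]

```text
t: 14.5
ee_pos: [0.5364, -0.1911, 0.3233]
eef_rot: [2.432, 1.988, 0.002]
contact_force: [-4.8, 0.8, 17.0]
finger_gap: -0.0001
grip_force: 7.9
```

>>> apply_moves:
  plan:
    - [1,[0,0.05,0.15],[0,0,0]]
    - [1,[0,0.05,0.15],[0,0,0]]
    - [1,[0,0.05,0.15],[0,0,0]]
    - [1,[0,0.05,0.15],[0,0,0]]
    - [1,[0,0.05,0.15],[0,0,0]]
    - [1,[0,0.05,0.15],[0,0,0]]
    - [1,[0,0.05,0.15],[0,0,0]]
    - [1,[0,0.05,0.15],[0,0,0]]
    - [1,[0,0.05,0.15],[0,0,0]]
    - [1,[0,0.05,0.15],[0,0,0]]
    - [1,[0,0.05,0.15],[0,0,0]]
    - [1,[0,0.05,0.15],[0,0,0]]
    - [1,[0,0.05,0.15],[0,0,0]]
    - [1,[0,0.05,0.15],[0,0,0]]
    - [1,[0,0.05,0.15],[0,0,0]]
    - [1,[0,0.05,0.15],[0,0,0]]
    - [1,[0,0.05,0.15],[0,0,0]]
    - [1,[0,0.05,0.15],[0,0,0]]
    - [1,[0,0.05,0.15],[0,0,0]]

```text
t: 16.4
ee_pos: [0.5368, -0.1912, 0.322]
eef_rot: [2.432, 1.988, 0.002]
contact_force: [-4.9, 1.2, 18.6]
finger_gap: -0.0003
grip_force: 8.5
```

Held for about 2 s at 18–19 N (spring share about 5 N, so roughly 85–90 N at the platen). Now ease the lever up along its arc.

>>> apply_moves:
  plan:
    - [1,[0,-0.1,-0.3],[0,0,0]]
    - [1,[0,-0.25,-0.7],[0,0,0]]
    - [1,[0,-0.4,-1.1],[0,0,0]]
    - [1,[0,-0.52,-1.5],[0,0,0]]
    - [1,[0,-0.65,-1.9],[0,0,0]]
    - [1,[0,-0.77,-2.3],[0,0,0]]
    - [1,[0,-0.87,-2.7],[0,0,0]]
    - [1,[0,-0.96,-3.1],[0,0,0]]
    - [1,[0,-1.05,-3.5],[0,0,0]]
    - [1,[0,-1.12,-3.9],[0,0,0]]
    - [1,[0,-1.18,-4.3],[0,0,0]]
    - [1,[0,-1.24,-4.7],[0,0,0]]
    - [1,[0,-1.29,-5.1],[0,0,0]]
    - [1,[0,-1.34,-5.5],[0,0,0]]
    - [1,[0,-1.36,-5.9],[0,0,0]]
    - [1,[0,-1.38,-6.3],[0,0,0]]
    - [1,[0,-1.4,-6.7],[0,0,0]]
    - [1,[0,-1.41,-7.1],[0,0,0]]
    - [1,[0,-1.41,-7.5],[0,0,0]]

```text
t: 18.3
ee_pos: [0.525, -0.1884, 0.3963]
eef_rot: [2.428, 1.985, 0.005]
contact_force: [3.6, -2.0, 4.4]
finger_gap: 0.0001
grip_force: 3.3
```

>>> apply_moves:
  plan:
    - [1,[0,0,-0.4],[0,0,0]]
    - [1,[0,0.02,-0.8],[0,0,0]]
    - [1,[0,0.05,-1.2],[0,0,0]]
    - [1,[0,0.08,-1.6],[0,0,0]]
    - [1,[0,0.12,-2.0],[0,0,0]]
    - [1,[0,0.18,-2.4],[0,0,0]]
    - [1,[0,0.24,-2.8],[0,0,0]]
    - [1,[0,0.31,-3.2],[0,0,0]]
    - [1,[0,0.38,-3.6],[0,0,0]]
    - [1,[0,0.47,-4.0],[0,0,0]]
    - [1,[0,0.57,-4.4],[0,0,0]]
    - [1,[0,0.68,-4.8],[0,0,0]]
    - [1,[0,0.79,-5.2],[0,0,0]]
    - [1,[0,0.9,-5.6],[0,0,0]]

```text
t: 19.7
ee_pos: [0.5344, -0.19, 0.4519]
eef_rot: [2.426, 1.985, 0.006]
contact_force: [7.7, -1.6, 1.8]
finger_gap: -0.0
grip_force: 3.2
```

>>> apply_moves:
  plan:
    - [1,[0,-0.2,0.05],[0,0,0]]
    - [1,[0,-0.4,0.1],[0,0,0]]
    - [1,[0,-0.6,0.1],[0,0,0]]
    - [1,[0,-0.6,0.1],[0,0,0]]

```text
t: 20.1
ee_pos: [0.5261, -0.1884, 0.4499]
eef_rot: [2.432, 1.989, 0.001]
contact_force: [3.1, -1.4, 4.0]
finger_gap: -0.0003
grip_force: 1.8
```

>>> apply_moves:
  plan:
    - [1,[0,-0.2,-0.1],[0,0,0]]
    - [1,[0,-0.2,-0.4],[0,0,0]]
    - [1,[0,-0.1,-0.8],[0,0,0]]
    - [1,[0,0.05,-1.2],[0,0,0]]
    - [1,[0,0.2,-1.6],[0,0,0]]
    - [1,[0,0.3,-1.9],[0,0,0]]
    - [1,[0,0.3,-1.9],[0,0,0]]

```text
t: 20.8
ee_pos: [0.5293, -0.1892, 0.4691]
eef_rot: [2.432, 1.988, 0.001]
contact_force: [2.5, 0.4, 3.8]
finger_gap: 0.0001
grip_force: 1.7
```

>>> apply_moves:
  plan:
    - [1,[0,0.1,-0.3],[0,0,0]]
    - [1,[0,0.25,-0.6],[0,0,0]]
    - [1,[0,0.4,-0.9],[0,0,0]]
    - [1,[0,0.53,-1.2],[0,0,0]]
    - [1,[0,0.67,-1.5],[0,0,0]]
    - [1,[0,0.8,-1.8],[0,0,0]]
    - [1,[0,0.95,-2.1],[0,0,0]]
    - [1,[0,1.1,-2.4],[0,0,0]]
    - [1,[0,1.25,-2.7],[0,0,0]]
    - [1,[0,1.25,-2.7],[0,0,0]]

```text
t: 21.8
ee_pos: [0.5415, -0.1918, 0.4961]
eef_rot: [2.432, 1.988, 0.0]
contact_force: [0.9, -0.1, 3.2]
finger_gap: -0.0005
grip_force: 1.6
```

>>> apply_moves:
  plan:
    - [1,[0,0.1,-0.2],[0,0,0]]
    - [1,[0,0.2,-0.4],[0,0,0]]
    - [1,[0,0.3,-0.6],[0,0,0]]
    - [1,[0,0.4,-0.8],[0,0,0]]
    - [1,[0,0.45,-0.9],[0,0,0]]
    - [1,[0,0.45,-0.9],[0,0,0]]

```text
t: 22.4
ee_pos: [0.5459, -0.1926, 0.5048]
eef_rot: [2.432, 1.988, 0.0]
contact_force: [1.2, -1.1, 3.0]
finger_gap: 0.0002
grip_force: 1.4
```

>>> apply_moves:
  plan:
    - [1,[0,0.05,-0.1],[0,0,0]]
    - [1,[0,0.1,-0.2],[0,0,0]]
    - [1,[0,0.15,-0.3],[0,0,0]]
    - [1,[0,0.15,-0.3],[0,0,0]]

```text
t: 22.8
ee_pos: [0.5468, -0.1927, 0.5071]
eef_rot: [-2.431, -1.987, 0.002]
contact_force: [0.4, 0.4, 0.2]
finger_gap: -0.0002
grip_force: 0.0
```

The lever is on its top stop (force 0). Return to the bar by the same way.

```bash
python3 - <<'E'
from h import *
delta([.486,.009,.37],-.2003,.173)
delta([.5788,-.010,.062],-.2003)
E
```

```text
t 22.8 ee [ 0.5468 -0.1927  0.5071] F [0.38 0.43 0.23] -> shift [18.56 -9.98 -3.56] turn [-0.002 -0.     0.   ]
t 22.8 ee [ 0.5468 -0.1927  0.5071] F [0.38 0.43 0.23] -> shift [18.54 -0.42 29.02] turn [-0.002 -0.     0.   ]
```

>>> apply_moves:
  plan:
    - [1,[0,0,-3.5],[0,0,0]]
    - [1,[4,-3,-3.5],[0,0,0]]
    - [1,[8,-6,-3.5],[0,0,0]]
    - [1,[12,-9,-3.5],[0,0,0]]
    - [1,[16,-10,-3.5],[0,0,0]]
    - [0.8,[18.5,-10,-3.5],[0,0,0]]
    - [0.35,[18.5,-10,0],[0,0,0]]
    - [0.35,[18.5,-10,5],[0,0,0]]
    - [0.35,[18.5,-10,10],[0,0,0]]
    - [0.35,[18.5,-7,14],[0,0,0]]
    - [0.35,[18.5,-4,18],[0,0,0]]
    - [0.35,[18.5,-1,21],[0,0,0]]
    - [0.35,[18.5,-0.5,22],[0,0,0]]
    - [0.35,[18.5,-0.5,22],[0,0,0]]
    - [0.35,[18.5,-0.5,22],[0,0,0]]

```text
t: 24.3
ee_pos: [0.5782, -0.0106, 0.2881]
eef_rot: [-2.432, -1.988, 0.001]
contact_force: [-0.9, -0.2, 1.0]
finger_gap: 0.0558
grip_force: 0.0
```

```bash
python3 - <<'E'
from h import *
delta([.5788,-.010,.062],-.2003);print(get_state()["finger_gap"])
crop("top",240,95,150,120,5,"pics/t5.png")
E
```

```text
t 24.3 ee [ 0.5782 -0.0106  0.2881] F [-0.92 -0.19  1.  ] -> shift [0.07 0.05 7.11] turn [-0.001  0.     0.   ]
0.05582067310011852
```

View pics/t5.png

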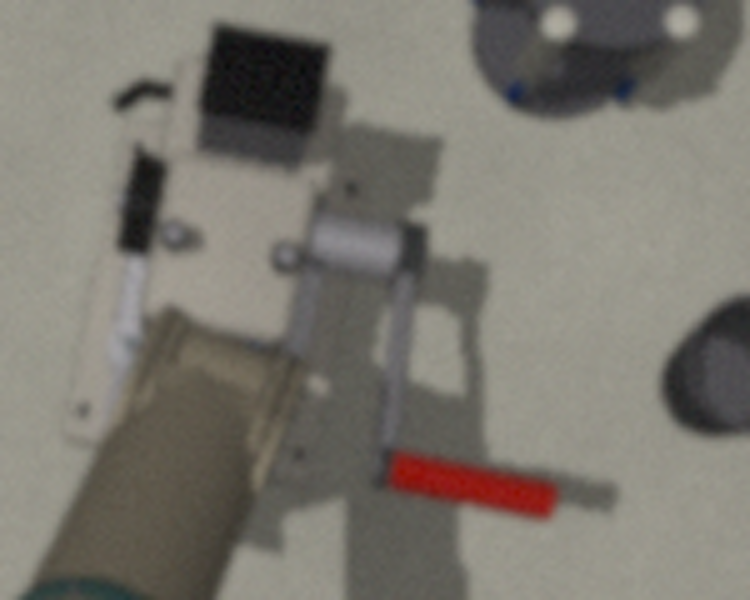

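Grip back at its first position ((390,468)–(553,500) in the crop, same full-image pixels as before); cup and press unmoved. Pinch the bar.

>>> apply_moves:
  plan:
    - [0.35,[0,0,3],[0,0,0]]
    - [0.35,[0,0,5],[0,0,0]]
    - [0.35,[0,0,6.3],[0,0,0]]
    - [0.35,[0,0,7],[0,0,0]]
    - [0.35,[0,0,7],[0,0,0]]
    - [1,[0,0,7],[0,0,0]]
    - [1,[0,0,7],[0,0,0]]
    - [1,[0,0,7],[0,0,0]]
    - [1,[0,0,7],[0,0,0]]
    - [1,[0,0,7],[0,0,0]]
    - [1,[0,0,7],[0,0,0]]
    - [1,[0,0,7],[0,0,0]]
  grip_force: 25

```text
t: 25.55
ee_pos: [0.5785, -0.0105, 0.2184]
eef_rot: [-2.431, -1.987, 0.001]
contact_force: [-3.0, 0.8, 5.8]
finger_gap: 0.0109
grip_force: 24.5
```

>>> apply_moves:
  plan:
    - [1,[0,-0.2,-0.05],[0,0,0]]
    - [1,[0,-0.6,-0.05],[0,0,0]]
    - [1,[0,-1.2,-0.05],[0,0,0]]
    - [1,[0,-1.9,-0.05],[0,0,0]]
    - [1,[0,-2.6,-0.05],[0,0,0]]
    - [1,[0,-3.3,-0.05],[0,0,0]]
    - [1,[0,-4,-0.05],[0,0,0]]
    - [1,[0,-4.7,-0.05],[0,0,0]]
    - [1,[0,-5.4,-0.05],[0,0,0]]
    - [1,[0,-6.1,-0.05],[0,0,0]]
    - [1,[0,-6.8,-0.05],[0,0,0]]
    - [1,[0,-7.5,-0.05],[0,0,0]]
    - [1,[0,-8.2,-0.05],[0,0,0]]
    - [1,[0,-8.9,-0.05],[0,0,0]]
    - [1,[0,-9.5,-0.05],[0,0,0]]
    - [1,[0,-10,-0.05],[0,0,0]]
    - [1,[0,-10.3,-0.05],[0,0,0]]
    - [1,[0,-10.3,-0.05],[0,0,0]]

```text
t: 27.35
ee_pos: [0.4771, 0.0106, 0.2184]
eef_rot: [-2.43, -1.988, 0.001]
contact_force: [2.6, 4.1, 7.3]
finger_gap: 0.0107
grip_force: 25.4
```

>>> apply_moves:
  plan:
    - [1,[0,-0.3,0],[0,0,0]]
    - [1,[0,-0.6,0],[0,0,0]]
    - [1,[0,-0.8,0],[0,0,0]]
    - [1,[0,-1.0,0],[0,0,0]]
    - [1,[0,-1.0,0],[0,0,0]]

```text
t: 27.85
ee_pos: [0.4698, 0.0122, 0.2184]
eef_rot: [2.429, 1.987, 0.005]
contact_force: [8.2, 3.8, -0.4]
finger_gap: 0.0109
grip_force: 24.9
```

>>> apply_moves:
  plan:
    - [1,[0,-0.2,0],[0,0,0]]
    - [1,[0,-0.3,0],[0,0,0]]
    - [1,[0,-0.3,0],[0,0,0]]

```text
t: 28.15
ee_pos: [0.4689, 0.0125, 0.2185]
eef_rot: [2.426, 1.984, 0.01]
contact_force: [12.5, 2.2, -7.1]
finger_gap: 0.0108
grip_force: 24.5
```

Fully out against its stop (12 N, no further travel). Relax, open, lift and move aside.

>>> apply_moves:
  plan:
    - [1,[0,0.5,0],[0,0,0]]
    - [1,[0,0.5,0],[0,0,0]]
    - [0.35,[0,0.5,0],[0,0,0]]
    - [0.35,[0,0.5,0],[0,0,0]]
    - [0.35,[0,0.5,0],[0,0,0]]
    - [0.35,[0,0.5,0],[0,0,0]]
    - [0.35,[0,0.5,0],[0,0,0]]
    - [0.35,[0,0.5,-2],[0,0,0]]
    - [0.35,[0,0.5,-5],[0,0,0]]
    - [0.35,[0,0.5,-10],[0,0,0]]
    - [0.35,[0,0.5,-15],[0,0,0]]
    - [0.35,[0,0.5,-20],[0,0,0]]
    - [0.35,[4,0.5,-20],[0,0,0]]
    - [0.35,[9,0.5,-20],[0,0,0]]
    - [0.35,[14,0.5,-20],[0,0,0]]
    - [0.35,[19,0.5,-20],[0,0,0]]
    - [0.35,[24,0.5,-20],[0,0,0]]
    - [0.35,[28,0.5,-20],[0,0,0]]
    - [0.35,[28,0.5,-20],[0,0,0]]

```text
t: 30.05
ee_pos: [0.525, 0.2931, 0.4169]
eef_rot: [-2.42, -1.999, -0.002]
contact_force: [-0.5, -0.2, 0.3]
finger_gap: 0.0555
grip_force: 0.0
```

```bash
python3 - <<'E'
from h import *
print(get_state()["ee_pos"],get_state()["t"])
crop("top",240,95,120,135,4.4,"pics/t6.png");crop("scene",170,150,110,130,4.5,"pics/s6.png")
a=cv2.imread("pics/t6.png")[:585,:400];b=cv2.imread("pics/s6.png")[:585,100:495]
cv2.imwrite("pics/c6.png",np.hstack([a,b]))
E
```

```text
[0.52503561 0.29313407 0.4168873 ] 30.05
```

View pics/c6.png

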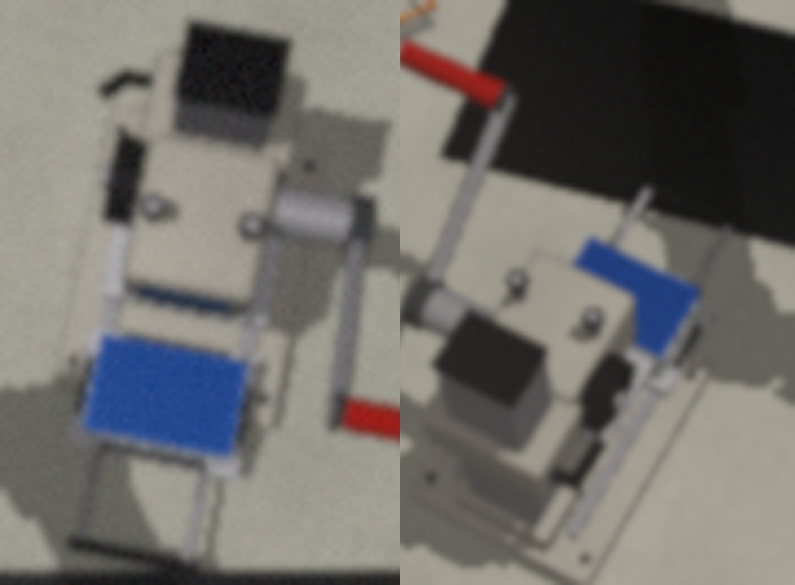

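The carrier is fully out, with the bar at (70,543) as at the start. The plate lies flat in its nest, the mat sits slightly lower and the lever is up.

```bash
python3 -c "
from cell import *
print(sign_off())"
```

```text
the job is handed in; nothing more can be done
None
```

The job is handed in, with no verdict shown: the mat was pressed home at about 19 N on the grip for about 2 s, the lever eased back to its top stop, and the carrier drawn fully out with the plate flat in its nest, at about 30 s of the 72 s allowed.

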